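# Refit the hooked cover of an open instrument

## Robot

A 6-joint arm with a two-finger parallel gripper is mounted at the origin on the work surface. World frame = base frame: x ahead of the robot, y to its left, z up, the work surface at z = 0. Lengths are in m, angles in degrees, forces in N, time in s.
With the tool pointing down it reaches from about 0.25 to 0.725 m from the base axis. Payload 9.7 kg.
Tool frame: the origin (TCP) lies on the mounting face of the last link; the fingertips stand 173 mm ahead of it and the grasp point (between the pads) lies 155 mm ahead of it; z points along the fingers, y is the line along which they close (so a half turn about z gives the same grasp; the last joint's range is limited). The gripper opens to 85 mm and grips with 20 to 120 N. Pads are 22 mm wide; open, the fingers measure 114 mm over their backs; the gripper's body (76 mm by 85 mm) begins 54 mm behind the grasp point. The pads swing forward as they close: fully open they stand 13 mm farther back than shut.
Start: joints at [77.235, 4.979, 10.078, 95.1, 0, 90], TCP at [0.122, 0.536, 0.405] pointing down, gripper open.
Joint ranges: [-179.16, 179.16], [-48.56, 103.87], [-65.8, 70.77], [-126.05, 130.52], [-82.76, 87.17], [-180, 180]. Speed limits (degrees/s): [127.2, 127.2, 147.25, 180, 180, 180].

## Interface

Orientations are given as [roll, pitch, yaw] about the fixed x, y, z axes, in that order (R = Rz(yaw) Ry(pitch) Rx(roll)).
In Python, from workcell import bot, camera, camera_model, outline_of, pinpoint gives the robot as it stands.
- The arm moves only by the tool move_arm, never from a script. Its arguments are lists of equal length, an entry for each row: "jaw": the closure, from 0 (fully open) to 1 (shut); "delta_pos": the shift along the world's x, y, z in m, a list of three; "yaw": the turn about the world's z in rad. In form: {"jaw": [jaw, ...], "delta_pos": [[dx, dy, dz], ...], "yaw": [yaw, ...]}. A call has 1 to 10 rows; each row shifts and turns the commanded pose from where the row before left it; what a row does not reach is not made up. A row lasts 1/12 s, in which the tool goes at most 41.7 mm and 7.16 degrees, less where a joint would pass 70% of its speed; a pose out of reach is approached as far as the arm can. A call with a gripper value outside its range is refused whole. The fingers move at their own pace and stop on an object; "force" is the grip in N (left out, the last holds). Time passes only in rows, so rows that do not move let the fingers close. It gives the time, the measured TCP pose, the force, the opening and the grip force at its end, in the units of the state.
- bot.get_obs(): the state, without advancing time (a new reading comes with each control period).
- camera(name): name is "side" or "top"; returns the picture (420x560x3 uint8, red, green, blue); there is no depth.
- camera_model(name): a dict with "fx", "fy", "cx", "cy" (pixels), "R" (3x3) and "t" (3): a world point X has camera coordinates R X + t. Camera axes: x right, y down, z forward; pixel columns grow to the right and rows downward; lengths in m; the calibration is good to about 2 mm. A picture is of the moment at which its call begins. camera_model takes no time and is no camera call.
- bot.job_done(): hands the job in; it is judged then, once.
Trained networks look in the newest picture that a camera, given by its name, has taken for a name from the list of things; names that differ only in an ending like _2 or _b are one class to them, and where a whole thing is asked for, a point or a joint stands for the part that bears it (a point fixed in the world has none). Each returns a list of dicts, best first, with "confidence" (0 to 1); they miss things now and then, are a little off and sometimes report something else, mostly with a low value. They report only what shows in the picture. A call takes as long as a camera call. They do not tell look-alikes from the thing itself.
- outline_of(camera, thing): "mask" (420x560 bool, what is visible of it) and "xy" ([column, row] in pixels, amid what is visible of it).
- pinpoint(camera, thing): "xy" ([column, row] in pixels: a listed point, or the origin of a listed thing).
The state is a dict: "time": time; "q": joint angles; "qd": joint speeds; "joint_efforts": joint torques, N m; "ee_pos": TCP position; "tcp_rot": TCP orientation; "wrist_force": force on the tool from outside, world axes, zero at the start; "torque": the same for the moment, N m; "opening": finger opening in m; "grasp_force": force on a finger pad.
Only numpy, scipy, OpenCV 4.12 (cv2) and the standard library are available. Lean on these libraries where they do the work, as an engineer would, in place of code of your own. Each camera call takes 0.05 s, during which the arm holds its last target. There are 200 camera calls.

## Task

Refit the loose aluminium cover on the open white instrument: keep it tilted while you slide its tongue under the fixed lip and push back the springy strip behind it until the other edge clears the end wall, then lower that edge and press it gently down until the cover lies flat on its ledges inside the walls, and let go. Do not force it, lower it under control rather than letting it drop, and leave the other things on the bench where they are.

Things in the scene. Friction and masses are not known exactly. Their poses are not given: they have to be found in the camera images.
- chassis: Open instrument, fixed to the bench: white tray 216 (x) x 156 (y) mm, 83.5 mm high at the lip, circuit board inside. Origin: centre of underside, z up. Lip side is -x (towards the robot, yaw within 0.3 rad). The recess for the cover is x -88 to +86.5, y -58 to +58 mm; its side and +x end walls rise to 78 mm above the origin, 8 mm above the ledge.
- ledge (a point): Point on the level ledge just in front of the lip: chassis frame (-55, 0, 70) mm. The ledge runs round inside the walls, 70 mm above the chassis origin: 45 mm wide (x -88 to -43) at the lip side, 10 mm at the sides, 10 mm at the +x end. The strip pressure can hold the cover a little above the ledge by friction: press it down until it rests.
- lip_edge (a point): Middle of the lip's lower front edge: chassis frame (-70, 0, 78.5) mm. The lip is an aluminium bar across the whole width, 5 mm thick, reaching 18 mm over the ledge from the back wall (x -88). Below it is a slot 8.5 mm high and 18 mm deep, open to +x. Under its ends are cheeks on the side walls (|y| over 58).
- strip (a joint): Springy steel strip, 90 mm wide, at the back of the slot, filling most of its height. 0 = free, its face 5 mm in front of the back wall (chassis x -83); 0.005 m = pushed right back. It pushes to +x with 2 N plus 1 N per mm, then meets a solid stop. With the cover fitted it stays pushed back about 2.5 mm and holds the cover against the end wall.
- cover: Loose aluminium cover, about 0.3 kg, flat on the bench at the start: plate 150 (x) x 110 (y) x 5 mm, with an 80 mm wide, 22 mm long, 5 mm thick tongue on its -x edge, in line with the underside (172 mm in all). Origin: centre of the underside of the 150 x 110 plate, z up. Starts with the tongue roughly towards the robot (yaw within 0.6 rad).
- rib_top (a point): Top of the cover's black upright grip rib, cover frame (0, 0, 35) mm. The rib stands on the middle of the plate: 12 mm thick (cover x), 60 mm long (cover y), 30 mm high above the plate.
- tongue_tip (a point): Middle of the lower edge of the tongue's end: cover frame (-97, 0, 0) mm. Fitted, it lies at about chassis (-85.5, 0, 70) mm. At full depth in the slot the cover can tilt at most about 0.19 rad.
- heel (a point): Middle of the lower edge of the cover's other end: cover frame (75, 0, 0) mm. Fitted, it lies at about chassis (86.5, 0, 70) mm, against the end wall. The cover is 2.5 mm too long for the recess with the strip free, 2.5 mm shorter than it with the strip fully back, and 6 mm narrower than it.
- multimeter: Bystander: handheld meter lying flat, 85 x 170 x 47 mm, origin at the centre of its underside.
- screwdriver: Bystander: screwdriver lying along its x, origin at its underside.
- parts_tray: Bystander: small open grey tray 120 x 90 x 30 mm, origin at the centre of its underside.
Mind the look-alikes: they are no part of the job. What is shaped like the cover but orange is not meant.

How it is judged (in metres and radians):
On the way:
1. the tongue is at least 4 mm under the lip while the other edge is still above the end wall (x of tongue_tip in the frame of chassis between -0.095 and -0.074 m and z of tongue_tip in the frame of chassis between 0.066 and 0.076 m and y of tongue_tip in the frame of chassis between -0.02 and 0.02 m and z of heel in the frame of chassis above 0.078 m), for 0.1 s.
At the end, for the whole second after the job is handed in: The cover lies flat in the recess, at rest and released: tongue 10 mm or more under the lip, both ends of its underside no more than 1.5 mm above the ledge, tilt under 0.03 rad, inside the side walls (x of tongue_tip in the frame of chassis between -0.091 and -0.08 m and z of tongue_tip in the frame of chassis between 0.067 and 0.0715 m and z of heel in the frame of chassis between 0.067 and 0.0715 m and y of tongue_tip in the frame of chassis between -0.006 and 0.006 m and angle between cover's own z axis and vertical below 0.03 rad and angle between the x axis of cover and the x axis of chassis, either way round below 0.06 rad and linear speed of cover below 0.01 m/s and angular speed of cover below 0.05 rad/s); the robot touches nothing.
It fails at once if the cover is pressed on the instrument with more than 45 N (contact force between cover and chassis above 45 N).
It fails at once if the cover drops freely onto the instrument (tilting faster than 2.5 rad/s with nothing holding it) (angular speed of cover above 2.5 rad/s and contact force between the fingers and cover below 0.3 N and distance between cover and chassis below 0.2 m).
It fails at once if the multimeter is moved more than 20 mm (distance of multimeter from where it was at the start of the episode above 0.02 m).
It fails at once if the screwdriver is moved more than 20 mm (distance of screwdriver from where it was at the start of the episode above 0.02 m).
It fails at once if the parts tray is moved more than 20 mm (distance of parts_tray from where it was at the start of the episode above 0.02 m).
It also fails if it takes over 40 s, if anything falls off the work surface, if the arm or the gripper's body presses on something with over 40 N, if the wrist force passes 120 N, or if a joint passes its speed limit or range.

## Working session

There is one attempt and no reset: what is moved stays moved. The work goes in short steps, Python scripts to look and compute and a tool call to move; the robot and the scene stay as the last step left them, time stands still between calls to the robot, and variables do not carry over. Pictures are saved under pics/ and viewed, at most 10 in all, crops included, and the job is handed in when it is done.

Besides the shell and the picture viewer there is one more tool, called after ">>>" as name(argument=value, ...) on one line, values as JSON. move_arm: Moves the arm, as the interface text tells. Its arguments: {"type":"object","properties":{"jaw":{"type":"array"},"delta_pos":{"type":"array"},"yaw":{"type":"array"},"force":{"type":"number"}},"required":["jaw","delta_pos","yaw"]}

```bash
mkdir -p pics; python3 - <<'E'
from workcell import *
import cv2,numpy as np
for c in("side","top"):
    im=camera(c); cv2.imwrite(f"pics/{c}0.png",im[:,:,::-1])
    m=camera_model(c); print(c,{k:np.round(v,3).tolist() for k,v in m.items()})
    for n in("chassis","cover","rib_top","tongue_tip","heel","lip_edge","ledge"):
        print(n,[(np.round(d["xy"],1).tolist(),round(float(d["confidence"]),2)) for d in pinpoint(c,n)])
print(bot.get_obs())
E
```

```text
side {'fx': 461.878, 'fy': 461.878, 'cx': 275.116, 'cy': 205.675, 'R': [[-0.98, 0.198, -0.013], [0.128, 0.581, -0.803], [-0.151, -0.789, -0.595]], 't': [0.513, -0.028, 1.431]}
chassis [([255.6, 186.2], 0.86), ([304.1, 326.7], 0.6)]
cover [([327.9, 168.4], 0.97), ([349.7, 239.3], 0.85), ([271.2, 264.5], 0.76), ([426.4, 344.7], 0.72), ([182.0, 274.9], 0.65)]
rib_top [([269.6, 255.1], 0.91), ([183.3, 268.0], 0.82), ([327.2, 153.4], 0.59), ([242.0, 269.6], 0.53)]
tongue_tip [([338.9, 185.1], 0.82), ([196.0, 308.5], 0.8), ([303.4, 251.6], 0.79), ([468.9, 366.1], 0.72), ([380.4, 234.9], 0.71)]
heel [([397.5, 323.4], 0.94), ([176.8, 262.2], 0.88), ([323.7, 248.0], 0.72), ([239.3, 271.1], 0.68), ([321.4, 155.7], 0.6)]
lip_edge [([276.5, 164.0], 0.95)]
ledge [([272.2, 167.9], 0.65)]
top {'fx': 443.236, 'fy': 443.236, 'cx': 276.496, 'cy': 204.428, 'R': [[-0.026, -1.0, 0.005], [-0.982, 0.025, -0.187], [0.187, -0.01, -0.982]], 't': [0.053, 0.552, 1.344]}
chassis [([339.2, 207.6], 0.8), ([349.0, 223.9], 0.6)]
cover [([232.7, 201.7], 0.79), ([249.3, 272.3], 0.77), ([135.0, 292.9], 0.68), ([372.8, 
[... 454 characters left out ...]
.8], 0.67), ([348.0, 217.9], 0.64)]
{'time': 0.8, 'q': array([7.72336494e+01, 4.97719576e+00, 1.00787418e+01, 9.50995953e+01,
       2.18603663e-03, 9.00007042e+01]), 'qd': array([ 0.06442108, -0.00388869, -0.05758211, -0.07435614, -0.00153087,
       -0.0305171 ]), 'joint_efforts': array([-1.21423654e-03, -5.20056295e+01,  4.64830220e+01,  1.64775163e-03,
       -1.25017204e-04, -2.54671995e-06]), 'ee_pos': array([0.12153054, 0.53639585, 0.40470523]), 'tcp_rot': array([ 1.79998049e+02, -2.18606060e-03,  1.67232945e+02]), 'wrist_force': array([ 0.87698205,  0.28669658, -0.28764861]), 'torque': array([-0.01634592, -0.00235092, -0.02231654]), 'grasp_force': 0.0, 'opening': 0.08534266917054886}
```

View pics/side0.png

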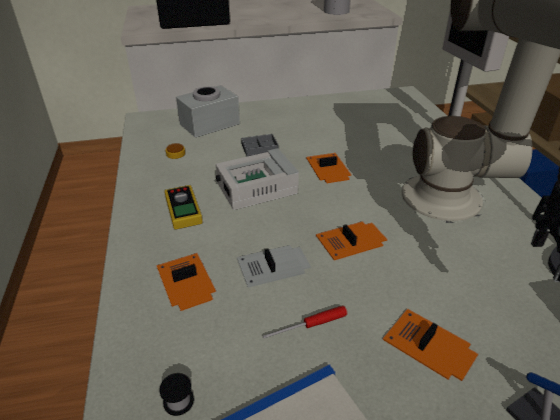

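View pics/top0.png

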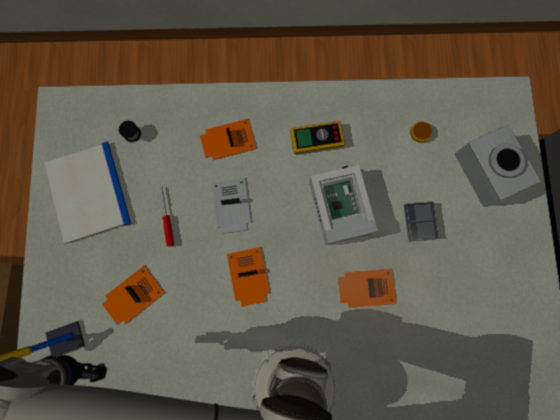

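Five things are shaped like the cover. In the top view, four are orange, at (229,139), (249,273), (135,293) and (368,288). One is bare aluminium, at (232,204), which is (271,264) in the side view. Only the silver one fits "aluminium cover". The chassis is the white box at top (343,205). Next I'll fit both poses and confirm them in a crop.

```bash
cat > h.py <<'E'
from workcell import *
import cv2,numpy as np
from scipy.optimize import minimize
M={c:camera_model(c) for c in("side","top")}
def proj(c,X):
    m=M[c];p=np.asarray(X,float)@np.array(m["R"]).T+np.array(m["t"])
    return np.c_[m["fx"]*p[:,0]/p[:,2]+m["cx"],m["fy"]*p[:,1]/p[:,2]+m["cy"]]
def T(P,x,y,yaw,z=0):
    c,s=np.cos(yaw),np.sin(yaw);P=np.asarray(P,float)
    return np.c_[P[:,0]*c-P[:,1]*s+x,P[:,0]*s+P[:,1]*c+y,P[:,2]+z]
def box(x0,x1,y0,y1,z0,z1): return np.array([[x,y,z] for x in(x0,x1) for y in(y0,y1) for z in(z0,z1)])/1000
COVER=[box(-75,75,-55,55,0,5),box(-97,-75,-40,40,0,5),box(-6,6,-30,30,0,35)]
CHAS=[box(-108,108,-78,78,0,78),box(-108,-70,-78,78,0,83.5)]
S=8
def render(c,parts,pose):
    im=np.zeros((420*S//2,560*S//2),np.uint8)
    for b in parts:
        h=cv2.convexHull(((proj(c,T(b,*pose))+.5)*S/2*16-8).astype(np.int32))
        cv2.fillConvexPoly(im,h,255,shift=4)
    return cv2.resize(im,(560,420),interpolation=cv2.INTER_AREA)/255.
def fit(parts,masks,p0):
    f=lambda p:sum(np.abs(render(c,parts,p)-m).sum()/m.sum() for c,m in masks.items())
    best=min((minimize(f,np.array(p0)+[0,0,d],method="Nelder-Mead",options=dict(initial_simplex=np.array(p0)+[0,0,d]+np.array([[0,0,0],[.02,0,0],[0,.02,0],[0,0,.15]]),xatol=1e-4,fatol=1e-4)) for d in(-.3,0,.3)),key=lambda r:r.fun)
    return best.x,best.fun
def back(c,uv,z):
    m=M[c];R=np.array(m["R"]);d=R.T@[(uv[0]-m["cx"])/m["fx"],(uv[1]-m["cy"])/m["fy"],1];o=-R.T@np.array(m["t"])
    return o+d*(z-o[2])/d[2]
def pick(c,thing,uv):
    L=[d for d in outline_of(c,thing) if np.hypot(*(np.array(d["xy"])-uv))<25]
    return L[0]["mask"].astype(float) if L else None
E
python3 - <<'E'
from h import *
ims={c:camera(c) for c in M}
res={}
for n,parts,uv in(("cover",COVER,dict(top=(232,204),side=(271,264))),("chassis",CHAS,dict(top=(343,205),side=(257,180)))):
    ms={c:pick(c,n,uv[c]) for c in uv}; ms={c:m for c,m in ms.items() if m is not None}; print(n,{c:m.sum() for c,m in ms.items()})
    p0=[*back("top",uv["top"],.03)[:2],0]
    for sub in(list(ms),*[[c] for c in ms]):
        p,e=fit(parts,{c:ms[c] for c in sub},p0); print(n,sub,np.round(p,4),round(e,3))
        if len(sub)==len(ms): res[n]=p
    np.savez(f"{n}.npz",**ms)
out=[]
for c,(u,v,w,h) in dict(top=(195,155,195,100),side=(205,140,130,160)).items():
    k=4 if c=="top" else 3.5
    im=cv2.resize(ims[c][v:v+h,u:u+w,::-1],None,fx=k,fy=k,interpolation=cv2.INTER_CUBIC)
    for n,parts in(("cover",COVER),("chassis",CHAS)):
        for b in parts:
            q=((proj(c,T(b,*res[n]))+.5-[u,v])*k).astype(np.int32)
            cv2.polylines(im,[cv2.convexHull(q)],True,(0,0,255) if n=="cover" else (255,0,0),1)
    cv2.imwrite(f"pics/fit_{c}.png",im)
E
```

```text
cover {'top': np.float64(1660.0), 'side': np.float64(2008.0)}
cover ['top', 'side'] [0.5752 0.188  0.1215] 0.087
cover ['top'] [0.5744 0.1878 0.1181] 0.053
cover ['side'] [0.5753 0.188  0.1214] 0.032
chassis {'top': np.float64(3774.0), 'side': np.float64(3558.0)}
chassis ['top', 'side'] [ 0.5485 -0.1674  0.2085] 0.05
chassis ['top'] [ 0.5483 -0.1671  0.209 ] 0.023
chassis ['side'] [ 0.5486 -0.1681  0.2079] 0.025
```

View pics/fit_top.png

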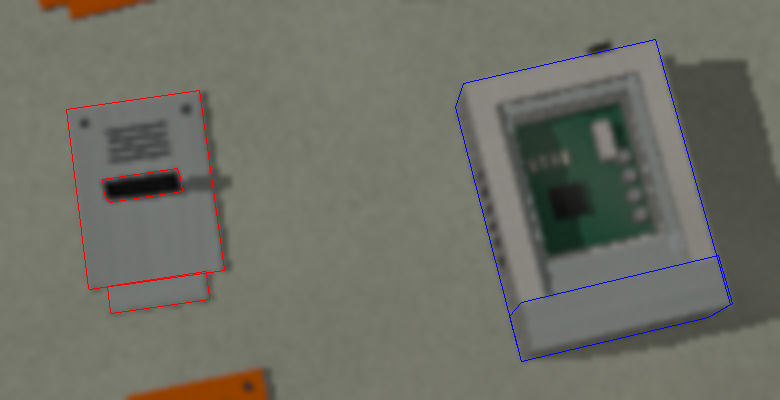

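View pics/fit_side.png

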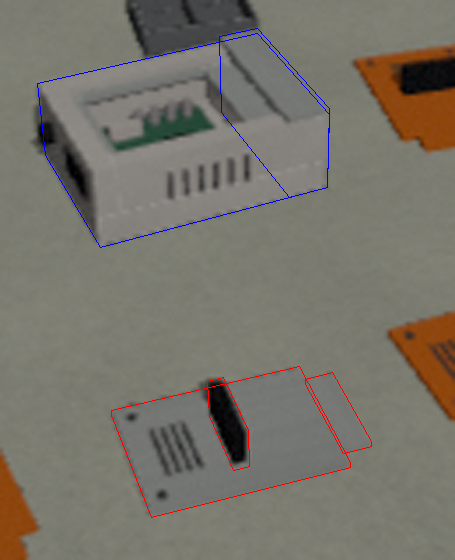

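The crops confirm the silver cover with its black rib. Both fitted outlines match: red is the cover, at (0.575, 0.188) with yaw 0.12, and blue is the chassis, at (0.5485, -0.1675) with yaw 0.2085. I'll grip the rib by its ends, closing along cover y, so the cover can pivot in pitch between the pads.

>>> move_arm(jaw=[0, 0, 0, 0, 0, 0, 0, 0, 0, 0], delta_pos=[[0.0227, -0.0174, 0], [0.0227, -0.0174, 0], [0.0227, -0.0174, 0], [0.0227, -0.0174, 0], [0.0227, -0.0174, 0], [0.0227, -0.0174, 0], [0.0227, -0.0174, 0], [0.0227, -0.0174, 0], [0.0227, -0.0174, 0], [0.0227, -0.0174, 0]], yaw=[0.0172, 0.0172, 0.0172, 0.0172, 0.0172, 0.0172, 0.0172, 0.0172, 0.0172, 0.0172], force=30)

```text
time: 1.93
ee_pos: [0.3495, 0.3613, 0.4048]
tcp_rot: [180.0, 0.0, 177.1]
wrist_force: [0.0, 1.1, 0.6]
opening: 0.0854
grasp_force: 0.0
```

>>> move_arm(jaw=[0, 0, 0, 0, 0, 0, 0, 0, 0, 0], delta_pos=[[0.0227, -0.0174, -0.012], [0.0227, -0.0174, -0.012], [0.0227, -0.0174, -0.012], [0.0227, -0.0174, -0.012], [0.0227, -0.0174, -0.012], [0.0227, -0.0174, -0.012], [0.0227, -0.0174, -0.012], [0.0227, -0.0174, -0.012], [0.0227, -0.0174, -0.012], [0.0227, -0.0174, -0.012]], yaw=[0.0172, 0.0172, 0.0172, 0.0172, 0.0172, 0.0172, 0.0172, 0.0172, 0.0172, 0.0172])

```text
time: 2.77
ee_pos: [0.5765, 0.1873, 0.2841]
tcp_rot: [180.0, 0.0, -173.0]
wrist_force: [0.5, 1.2, -0.2]
opening: 0.0852
grasp_force: 0.0
```

```bash
python3 -c "
from workcell import bot
o=bot.get_obs();print(o['time'],o['q'],o['ee_pos'],o['tcp_rot'])"
```

```text
2.7667 [1.79978915e+01 1.19536944e+01 4.55909261e+00 8.25952887e+01
 1.33431934e-03 1.10127714e+01] [0.5765253  0.1873037  0.28411935] [ 1.79996759e+02  9.66844216e-03 -1.73014880e+02]
```

>>> move_arm(jaw=[0, 0, 0, 0, 0, 0, 0.5, 1, 1, 1], delta_pos=[[-0.0013, 0.0007, -0.03], [0, 0, -0.03], [0, 0, -0.025], [0, 0, -0.014], [0, 0, -0.005], [0, 0, 0], [0, 0, 0], [0, 0, 0], [0, 0, 0], [0, 0, 0]], yaw=[0, 0, 0, 0, 0, 0, 0, 0, 0, 0], force=30)

```text
time: 3.6
ee_pos: [0.5748, 0.1893, 0.1826]
tcp_rot: [180.0, 0.2, -173.1]
wrist_force: [-0.8, -1.0, 6.7]
opening: 0.0594
grasp_force: 34.1
```

>>> move_arm(jaw=[1, 1, 1, 1], delta_pos=[[0, 0, 0], [0, 0, 0], [0, 0, 0], [0, 0, 0]], yaw=[0, 0, 0, 0], force=30)

```text
time: 3.93
ee_pos: [0.5747, 0.1893, 0.1826]
tcp_rot: [180.0, 0.2, -173.1]
wrist_force: [0.3, 0.5, 5.9]
opening: 0.0592
grasp_force: 34.1
```

>>> move_arm(jaw=[0.1, 0.1, 0.1, 0.1, 1, 1, 1, 1, 1, 1], delta_pos=[[0, 0, 0], [0, 0, 0.004], [0, 0, 0.004], [0, 0, 0], [0, 0, 0], [0, 0, 0], [0, 0, 0], [0, 0, 0], [0, 0, 0], [0, 0, 0]], yaw=[0, 0, 0, 0, 0, 0, 0, 0, 0, 0], force=30)

```text
time: 4.77
ee_pos: [0.5743, 0.1892, 0.189]
tcp_rot: [180.0, 0.0, -173.1]
wrist_force: [-1.8, 0.2, 4.4]
opening: 0.059
grasp_force: 32.3
```

>>> move_arm(jaw=[1, 1, 1, 1, 1, 1, 1, 1, 1, 1], delta_pos=[[0, 0, 0.005], [0, 0, 0.01], [0, 0, 0.015], [0, 0, 0.02], [0, 0, 0.025], [0, 0, 0.025], [0, 0, 0.02], [0, 0, 0.01], [0, 0, 0.0], [0, 0, 0]], yaw=[0, 0, 0, 0, 0, 0, 0, 0, 0, 0], force=30)

```text
time: 5.6
ee_pos: [0.5743, 0.1891, 0.3182]
tcp_rot: [-180.0, -0.0, -173.1]
wrist_force: [0.0, 0.0, -3.4]
opening: 0.0588
grasp_force: 33.9
```

```bash
python3 - <<'E'
from h import *
ims={c:camera(c) for c in M}
o=bot.get_obs();print(o['time'],o['ee_pos'],o['wrist_force'],o['tcp_rot'])
x,y,z=o['ee_pos'];out=[]
for c in M:
    u,v=proj(c,[[x,y,z-.16]])[0].astype(int); a,b=max(v-60,0),max(u-60,0)
    out.append(cv2.resize(ims[c][a:a+120,b:b+120,::-1],(390,390),interpolation=cv2.INTER_CUBIC)); print(c,b,a)
cv2.imwrite("pics/lift.png",np.hstack(out))
E
```

```text
5.7 [0.57401948 0.18902401 0.3168145 ] [-0.3871744  -0.26748463 -4.85108232] [-1.79971014e+02 -1.47167851e-01 -1.73058137e+02]
side 209 157
top 165 132
```

View pics/lift.png

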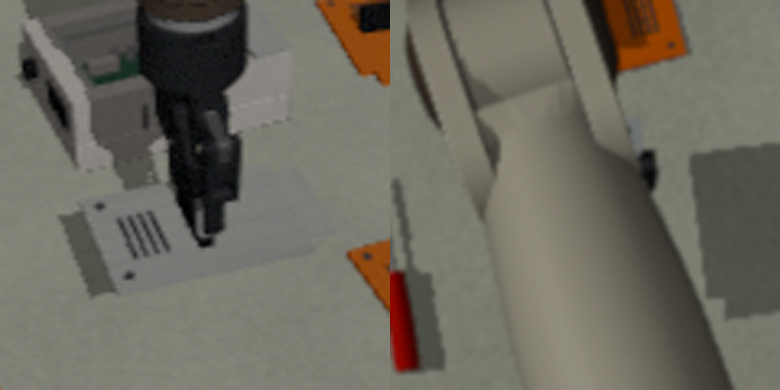

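The side view shows the silver cover held level in the gripper and clear of the bench. The top view is blocked by the arm. Next I'll carry it to the robot side of the chassis and rest the heel on top of the lip, to tilt the tongue down.

>>> move_arm(jaw=[1, 1, 1, 1, 1, 1, 1, 1, 1, 1], delta_pos=[[-0.005, -0.01, 0], [-0.011, -0.024, 0], [-0.0125, -0.026, 0], [-0.0125, -0.026, 0], [-0.0125, -0.026, 0], [-0.0125, -0.026, 0], [-0.0125, -0.026, 0], [-0.0125, -0.026, 0], [-0.0125, -0.026, 0], [-0.0125, -0.026, 0]], yaw=[0.0087, 0.0087, 0.0087, 0.0087, 0.0087, 0.0087, 0.0087, 0.0087, 0.0087, 0.0091])

```text
time: 6.53
ee_pos: [0.4567, -0.0543, 0.3176]
tcp_rot: [180.0, -0.1, -168.0]
wrist_force: [0.8, 0.1, -3.8]
opening: 0.059
grasp_force: 33.9
```

>>> move_arm(jaw=[1, 1, 1, 1, 1, 1, 1, 1, 1, 1], delta_pos=[[-0.0125, -0.026, 0], [-0.0125, -0.026, 0], [-0.0125, -0.026, 0], [-0.0125, -0.026, 0], [-0.011, -0.025, 0], [-0.008, -0.019, -0.004], [0, 0, -0.01], [0, 0, -0.01], [0, 0, -0.006], [0, 0, 0]], yaw=[0, 0, 0, 0, 0, 0, 0, 0, 0, 0])

```text
time: 7.37
ee_pos: [0.3888, -0.2001, 0.2864]
tcp_rot: [179.9, -0.1, -168.0]
wrist_force: [0.1, -0.6, -3.5]
opening: 0.0589
grasp_force: 34.0
```

```bash
cat >> h.py <<'E'
from scipy.spatial.transform import Rotation as Ro
CH=np.array([.5485,-.1675,.2082])
def coverT(P,x,y,z,yaw,pitch):
    return np.asarray(P)@Ro.from_euler("ZY",[yaw,pitch]).as_matrix().T+[x,y,z]
PLATE=COVER[:2]
def look(c="side",name=None,zoff=.189,yaw=None,near=40):
    "fit of plate pose: ref point tracked relative to tcp; pivot ~25 mm above underside"
    im=camera(c);o=bot.get_obs();e=o["ee_pos"];yw=np.radians(o["tcp_rot"][2])-np.pi if yaw is None else yaw
    uv=proj(c,[[e[0],e[1],e[2]-zoff]])[0]
    L=[d for d in outline_of(c,"cover") if np.hypot(*(np.array(d["xy"])-uv))<near]
    print("t",o["time"],"tcp",np.round(e,4),"yaw",round(np.degrees(yw)%360,2),"F",np.round(o["wrist_force"],1),"conf",[round(float(d["confidence"]),2) for d in L])
    if name:
        u,v=uv.astype(int);a,b=max(v-75,0),max(u-75,0);k=4
        big=cv2.resize(im[a:a+150,b:b+150,::-1],None,fx=k,fy=k,interpolation=cv2.INTER_CUBIC)
        cv2.imwrite(f"pics/{name}.png",big);print("crop",b,a)
    return im,(L[0]["mask"].astype(float) if L else None),e,yw
def chassis(P):
    c,s=np.cos(CH[2]),np.sin(CH[2]);d=np.asarray(P)-[CH[0],CH[1],0]
    return np.c_[d[:,0]*c+d[:,1]*s,-d[:,0]*s+d[:,1]*c,d[:,2]]*1000
E
python3 - <<'E'
from h import *
im,m,e,yw=look(name="tilt0")
o=chassis([e]);print("tcp in chassis mm",o.round(1))
if m is not None: print(m.sum()); np.save("m.npy",m)
E
```

```text
t 7.4167 tcp [ 0.3891 -0.2001  0.2875] yaw 12.02 F [ 1.1 -0.  -4.6] conf [0.82, 0.67]
crop 228 76
tcp in chassis mm [[-162.7    1.   287.5]]
792.0
```

View pics/tilt0.png

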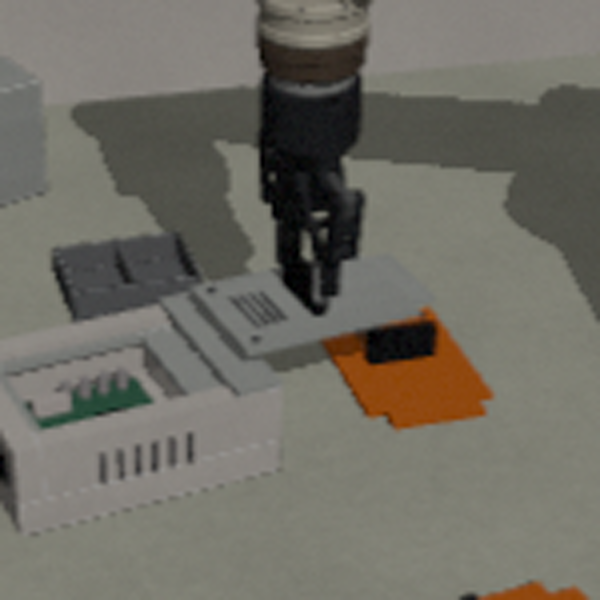

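The cover is level, and its heel overhangs the lip bar by about 20 mm. I'll lower it to tilt.

>>> move_arm(jaw=[1, 1, 1, 1, 1, 1, 1, 1, 1, 1], delta_pos=[[0, 0, -0.005], [0, 0, -0.005], [0, 0, -0.003], [0, 0, -0.002], [0, 0, -0.002], [0, 0, -0.002], [0, 0, -0.001], [0, 0, -0.001], [0, 0, -0.001], [0, 0, 0]], yaw=[0, 0, 0, 0, 0, 0, 0, 0, 0, 0])

```text
time: 8.3
ee_pos: [0.3892, -0.201, 0.2668]
tcp_rot: [-180.0, 0.0, -168.1]
wrist_force: [-2.6, -0.3, 2.4]
opening: 0.0591
grasp_force: 34.7
```

>>> move_arm(jaw=[1, 1, 1, 1, 1, 1, 1, 1], delta_pos=[[0, 0, -0.0015], [0, 0, -0.0015], [0, 0, -0.0015], [0, 0, -0.0015], [0, 0, -0.001], [0, 0, -0.001], [0, 0, 0], [0, 0, 0]], yaw=[0, 0, 0, 0, 0, 0, 0, 0])

```text
time: 8.97
ee_pos: [0.3891, -0.2009, 0.2585]
tcp_rot: [180.0, -0.0, -168.1]
wrist_force: [-4.4, -0.1, 1.6]
opening: 0.0591
grasp_force: 35.2
```

```bash
cat >> h.py <<'E'
PIV=.026
def est(m,e,yw,zg,free=True):
    "fit dx,dy (m, along world), pitch and z with side mask; plate + gripper occlusion ignored inside hull"
    def parts(p):
        im=np.zeros((840*2,1120*2),np.uint8)
        for b in PLATE:
            h=cv2.convexHull(((proj("side",coverT(b,p[0],p[1],p[2],yw,p[3]))+.5)*4*16-8).astype(np.int32));cv2.fillConvexPoly(im,h,255,shift=4)
        return cv2.resize(im,(560,420),interpolation=cv2.INTER_AREA)/255.
    mm=cv2.morphologyEx(m.astype(np.uint8),cv2.MORPH_CLOSE,np.ones((9,9),np.uint8)).astype(float)
    def f(q):
        return np.abs(parts([q[0],q[1],zg(q[2]),q[2]])-mm).sum()/mm.sum()
    best=None
    for p0 in(-.0,-.1,-.2):
        s=np.array([e[0],e[1],p0]);r=minimize(f,s,method="Nelder-Mead",options=dict(initial_simplex=s+np.array([[0,0,0],[.005,0,0],[0,.005,0],[0,0,.06]]),xatol=1e-4,fatol=1e-4))
        if best is None or r.fun<best.fun: best=r
    return best.x,zg(best.x[2]),best.fun
def pts(q,z,yw):
    return chassis(coverT([[-.097,0,0],[.075,0,0],[0,0,.035]],q[0],q[1],z,yw,q[2]))
E
python3 - <<'E'
from h import *
im,m,e,yw=look(name="tilt1")
if m is not None:
    # pivot height fixed to tcp: pivot at tcp z-.189+PIV
    for off in(.189,):
        zg=lambda p:e[2]-off+PIV-PIV*np.cos(p)
        q,z,f=est(m,e,yw,zg);print(q.round(4),round(z,4),round(f,3));print(pts(q,z,yw).round(1))
E
```

```text
t 9.0167 tcp [ 0.3892 -0.2009  0.2586] yaw 11.95 F [-4.  -1.   1.7] conf [0.8, 0.63]
crop 228 83
[ 0.3977 -0.2003 -0.2752] 0.0705 0.1
[[-247.7   -0.9   44.2]
 [ -82.2   -0.9   90.9]
 [-163.9   -0.9  104.2]]
```

View pics/tilt1.png

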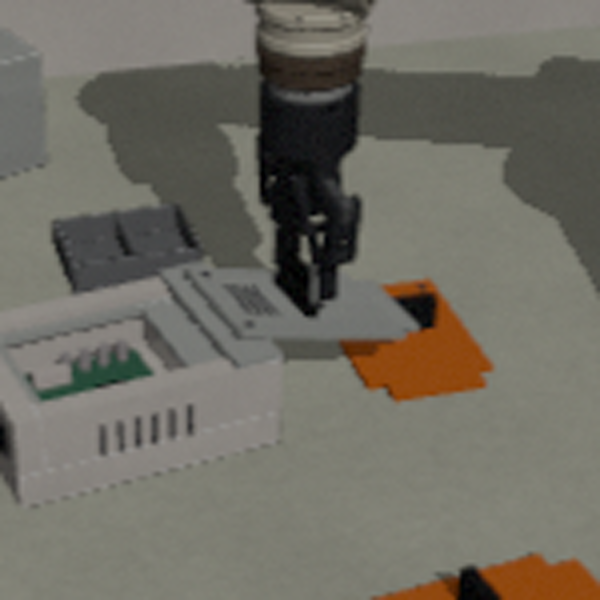

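```bash
python3 - <<'E'
from h import *
im,m,e,yw=look()
print(m.sum())
for nm,zg in(("heel",lambda p:.0835+.075*np.sin(p)),("piv",lambda p:e[2]-.163-PIV*np.cos(p))):
    q,z,f=est(m,e,yw,zg);print(nm,q.round(4),round(z,4),round(f,3));print(pts(q,z,yw).round(1))
for n in("tongue_tip","heel","rib_top"):
    print(n,[(np.round(d["xy"],1).tolist(),round(float(d["confidence"]),2)) for d in pinpoint("side",n) if 240<d["xy"][0]<350 and 120<d["xy"][1]<190])
for p in(-.1,-.15,-.2,-.25):
    z=.0835+.075*np.sin(p);ox=np.array([np.cos(yw),np.sin(yw)])*PIV*-np.sin(p)
    print(p,proj("side",coverT([[-.097,0,0],[.075,0,0],[-.097,.04,0],[-.097,-.04,0],[.075,.055,0],[-.075,.055,0]],e[0]+ox[0],e[1]+ox[1],z,yw,p)).round(1).tolist())
E
```

```text
t 9.1167 tcp [ 0.3892 -0.2009  0.2586] yaw 11.96 F [-4.   0.   0.9] conf [0.98, 0.74]
641.0
heel [ 0.3172 -0.1208 -0.3768] 0.0559 0.714
[[-306.9   93.5   20.2]
 [-147.    93.5   83.5]
 [-229.6   93.5   88.5]]
piv [ 0.3108 -0.0943 -1.1944] 0.0861 0.759
[[-253.1  120.7   -4.1]
 [-189.8  120.7  155.8]
 [-250.   120.7   99. ]]
tongue_tip [([324.3, 158.2], 0.81), ([340.3, 181.6], 0.77), ([303.9, 147.2], 0.18)]
heel [([322.2, 156.3], 0.7), ([276.0, 158.5], 0.57)]
rib_top [([325.9, 154.7], 0.67), ([307.4, 147.1], 0.61)]
-0.1 [[329.0, 153.5], [281.4, 160.2], [334.9, 159.2], [323.2, 148.1], [288.7, 168.6], [331.3, 162.3]]
-0.15 [[328.3, 155.9], [281.2, 160.3], [334.3, 161.6], [322.6, 150.4], [288.5, 168.7], [330.6, 164.4]]
-0.2 [[327.6, 158.3], [281.0, 160.3], [333.5, 164.0], [321.9, 152.7], [288.3, 168.7], [330.0, 166.5]]
-0.25 [[326.8, 160.6], [280.9, 160.3], [332.7, 166.4], [321.2, 155.0], [288.2, 168.8], [329.3, 168.6]]
```

From the picture, the tongue corner at (334,165) gives a tilt of about 0.19 to 0.2 rad. I'll lift, carry it over the lip and bring the tongue down onto the ledge in front of the lip, which will also ease the tilt.

>>> move_arm(jaw=[1, 1, 1, 1, 1, 1, 1, 1, 1, 1], delta_pos=[[0, 0, 0.005], [0, 0, 0.015], [0, 0, 0.02], [0, 0, 0.01], [0.01, 0.002, 0], [0.018, 0.004, 0], [0.02, 0.0042, 0], [0.02, 0.0042, 0], [0.02, 0.0042, 0], [0.02, 0.0042, 0]], yaw=[0, 0, 0, 0, 0, 0, 0, 0, 0, 0])

```text
time: 10.15
ee_pos: [0.4988, -0.1775, 0.3074]
tcp_rot: [180.0, -0.0, -168.0]
wrist_force: [-0.3, 0.0, -4.5]
opening: 0.059
grasp_force: 34.6
```

>>> move_arm(jaw=[1, 1, 1, 1, 1, 1, 1, 1, 1, 1], delta_pos=[[0.02, 0.0042, 0], [0.02, 0.0042, 0], [0.02, 0.0042, 0], [0.014, 0.003, 0], [0.0057, 0.001, 0], [0, 0, -0.005], [0, 0, -0.007], [0, 0, -0.005], [0, 0, 0], [0, 0, 0]], yaw=[0, 0, 0, 0, 0, 0, 0, 0, 0, 0])

```text
time: 10.98
ee_pos: [0.5762, -0.1617, 0.2912]
tcp_rot: [180.0, -0.0, -168.1]
wrist_force: [-0.4, -0.4, -2.6]
opening: 0.059
grasp_force: 34.6
```

```bash
python3 - <<'E'
from h import *
im,m,e,yw=look(name="over");print(chassis([e]).round(1))
for c in("side",):
  for n in("tongue_tip","heel","rib_top","lip_edge"):
    print(n,[(np.round(d["xy"],1).tolist(),round(float(d["confidence"]),2)) for d in pinpoint(c,n) if 200<d["xy"][0]<310 and 120<d["xy"][1]<210])
u=Ro.from_euler("z",yw).as_matrix()
for p in(-.12,-.16,-.2,-.24):
    zp=e[2]-.163; o=np.array([e[0],e[1],zp])-Ro.from_euler("ZY",[yw,p]).as_matrix()@[-.001,0,.026]
    print(p,proj("side",coverT([[-.097,0,0],[.075,0,0],[-.097,.04,0],[.075,-.055,0],[.075,.055,0],[-.075,.055,0]],*o,yw,p)).round(1).tolist())
print(proj("side",T([[-.07,0,.0785],[-.07,.058,.0835],[.108,.078,.078],[.108,-.078,.078]],*CH)).round(1).tolist())
E
```

```text
t 11.0333 tcp [ 0.5764 -0.1617  0.2918] yaw 11.92 F [-0.5 -0.9 -4. ] conf []
crop 172 87
[[ 2.850e+01 -1.000e-01  2.918e+02]]
tongue_tip [([271.8, 162.0], 0.75)]
heel [([217.4, 163.9], 0.64)]
rib_top []
lip_edge []
-0.12 [[275.0, 159.5], [222.4, 165.8], [280.1, 165.6], [216.8, 157.2], [228.3, 174.8], [275.5, 168.8]]
-0.16 [[274.5, 160.6], [222.1, 164.9], [279.7, 166.7], [216.6, 156.4], [228.0, 174.0], [275.1, 169.7]]
-0.2 [[274.1, 161.7], [221.9, 164.0], [279.2, 167.8], [216.3, 155.5], [227.8, 173.1], [274.7, 170.6]]
-0.24 [[273.5, 162.8], [221.7, 163.1], [278.6, 168.9], [216.1, 154.6], [227.6, 172.2], [274.2, 171.4]]
[[276.9, 162.6], [284.5, 170.2], [231.4, 188.7], [215.3, 163.2]]
```

View pics/over.png

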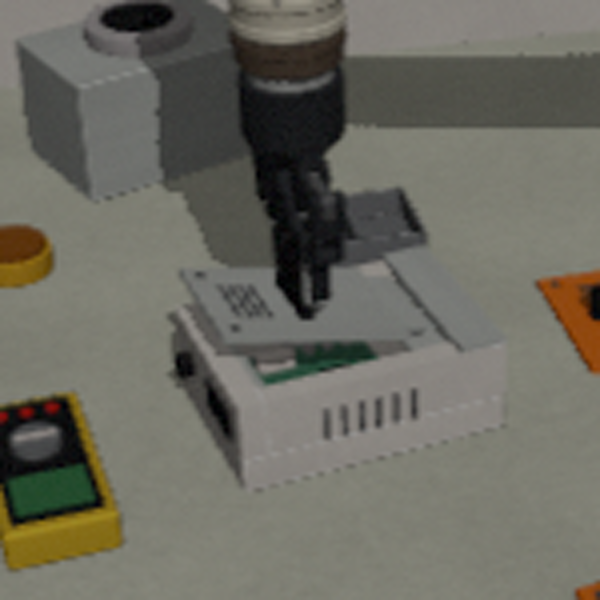

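>>> move_arm(jaw=[1, 1, 1, 1, 1, 1, 1, 1, 1, 1], delta_pos=[[0, 0, -0.004], [0, 0, -0.004], [0, 0, -0.002], [0, 0, -0.001], [0, 0, -0.001], [0, 0, -0.001], [0, 0, -0.001], [0, 0, -0.001], [0, 0, 0], [0, 0, 0]], yaw=[0, 0, 0, 0, 0, 0, 0, 0, 0, 0])

```text
time: 12.12
ee_pos: [0.5771, -0.1615, 0.277]
tcp_rot: [-180.0, 0.0, -168.0]
wrist_force: [2.1, 0.5, 0.0]
opening: 0.0594
grasp_force: 34.9
```

>>> move_arm(jaw=[1, 1, 1, 1, 1, 1, 1, 1], delta_pos=[[0, 0, -0.001], [0, 0, -0.001], [0, 0, -0.001], [0, 0, -0.001], [0, 0, -0.001], [0, 0, -0.001], [0, 0, 0], [0, 0, 0]], yaw=[0, 0, 0, 0, 0, 0, 0, 0])

```text
time: 12.78
ee_pos: [0.5768, -0.1615, 0.2705]
tcp_rot: [180.0, -0.0, -168.0]
wrist_force: [0.5, 0.6, -0.4]
opening: 0.0591
grasp_force: 34.8
```

>>> move_arm(jaw=[1, 1, 1, 1, 1, 1, 1, 1, 1, 1], delta_pos=[[-0.00196, -0.0004, 0], [-0.00196, -0.0004, 0], [-0.00196, -0.0004, 0], [-0.00196, -0.0004, 0], [-0.00196, -0.0004, 0], [-0.00196, -0.0004, 0], [-0.00196, -0.0004, 0], [-0.00196, -0.0004, 0], [-0.00196, -0.0004, 0], [0, 0, 0]], yaw=[0, 0, 0, 0, 0, 0, 0, 0, 0, 0])

```text
time: 13.62
ee_pos: [0.5589, -0.1652, 0.2707]
tcp_rot: [180.0, -0.0, -168.1]
wrist_force: [-0.8, -0.5, -1.1]
opening: 0.0591
grasp_force: 34.8
```

```bash
python3 - <<'E'
from h import *
o=bot.get_obs();e=o["ee_pos"];print(chassis([e]).round(1),o["wrist_force"].round(1),o["torque"].round(2))
E
```

```text
[[1.060e+01 1.000e-01 2.707e+02]] [-0.8 -0.5 -1.1] [-0.12  0.23  0.03]
```

>>> move_arm(jaw=[1, 1, 1, 1, 1, 1], delta_pos=[[-0.00098, -0.0002, 0], [-0.00098, -0.0002, 0], [-0.00098, -0.0002, 0], [-0.00098, -0.0002, 0], [0, 0, 0], [0, 0, 0]], yaw=[0, 0, 0, 0, 0, 0])

```text
time: 14.12
ee_pos: [0.5557, -0.1658, 0.2711]
tcp_rot: [-180.0, 0.1, -168.0]
wrist_force: [4.1, 1.4, 0.8]
opening: 0.0588
grasp_force: 34.9
```

>>> move_arm(jaw=[1, 1, 1, 1, 1], delta_pos=[[-0.00098, -0.0002, 0], [-0.0007, -0.00015, 0], [-0.0006, -0.0001, 0], [0, 0, 0], [0, 0, 0]], yaw=[0, 0, 0, 0, 0])

```text
time: 14.53
ee_pos: [0.5538, -0.1662, 0.2714]
tcp_rot: [-180.0, 0.2, -168.0]
wrist_force: [6.8, 1.9, 1.5]
opening: 0.0589
grasp_force: 35.0
```

```bash
python3 - <<'E'
from h import *
im,m,e,yw=look(name="ins");print(chassis([e]).round(1))
for n in("tongue_tip","heel","rib_top"):
    print(n,[(np.round(d["xy"],1).tolist(),round(float(d["confidence"]),2)) for d in pinpoint("side",n) if 200<d["xy"][0]<310 and 120<d["xy"][1]<210])
for p in(-.08,-.12,-.16):
    zp=e[2]-.163; o=np.array([e[0],e[1],zp])-Ro.from_euler("ZY",[yw,p]).as_matrix()@[-.001,0,.026]
    print(p,proj("side",coverT([[-.097,0,0],[.075,0,0],[.075,-.055,0],[.075,.055,0],[-.075,.055,0]],*o,yw,p)).round(1).tolist(),pts([o[0],o[1],p],o[2],yw).round(1).tolist())
print(proj("side",T([[.108,.078,.078],[.108,-.078,.078],[.0865,.058,.078],[.0865,-.058,.078]],*CH)).round(1).tolist())
E
```

```text
t 14.5833 tcp [ 0.5538 -0.1662  0.2714] yaw 11.97 F [7.5 1.7 0.8] conf [0.61, 0.46]
crop 179 91
[[5.400e+00 2.000e-01 2.714e+02]]
tongue_tip [([279.3, 161.2], 0.55)]
heel [([228.8, 170.6], 0.58)]
rib_top [([255.5, 157.3], 0.91), ([254.5, 166.7], 0.36)]
-0.08 [[282.2, 162.4], [230.6, 170.7], [224.8, 162.2], [236.6, 179.8], [283.0, 171.9]] [[-88.2, 0.1, 74.8], [83.2, 0.3, 88.5], [5.7, 0.2, 117.4]]
-0.12 [[281.8, 163.5], [230.3, 169.9], [224.5, 161.4], [236.3, 179.0], [282.6, 172.8]] [[-86.8, 0.1, 71.1], [84.0, 0.3, 91.6], [5.3, 0.2, 117.4]]
-0.16 [[281.3, 164.6], [230.0, 169.1], [224.3, 160.5], [236.1, 178.1], [282.2, 173.7]] [[-85.2, 0.1, 67.4], [84.6, 0.3, 94.8], [5.0, 0.2, 117.4]]
[[231.4, 188.7], [215.3, 163.2], [236.1, 183.5], [223.8, 164.8]]
```

View pics/ins.png

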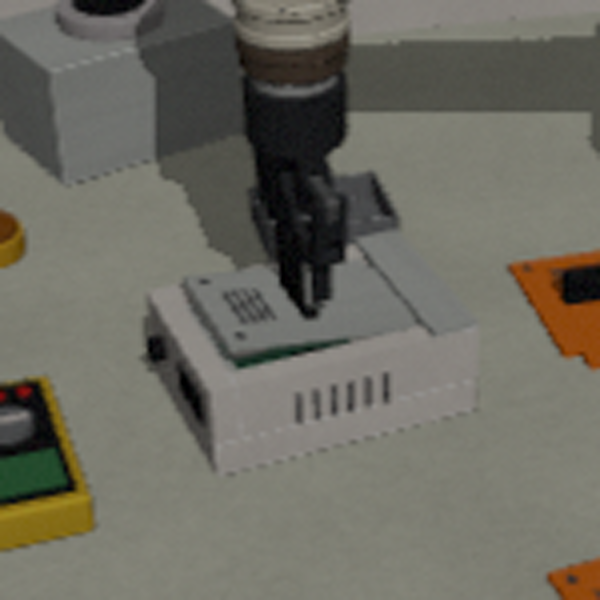

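The cover is inserted: the tongue is under the lip, the heel is inside and above the end wall, and the 7 N matches the strip being almost fully back. Now I'll lower the heel, moving slightly +x to compensate for the pivot geometry.

>>> move_arm(jaw=[1, 1, 1, 1, 1, 1, 1], delta_pos=[[0.0001, 0, -0.001], [0.0003, 6e-05, -0.001], [0.0003, 6e-05, -0.001], [0.0003, 6e-05, -0.001], [0.0003, 6e-05, -0.001], [0.0003, 6e-05, -0.001], [0, 0, 0]], yaw=[0, 0, 0, 0, 0, 0, 0])

```text
time: 15.37
ee_pos: [0.5556, -0.1658, 0.2654]
tcp_rot: [-180.0, 0.2, -168.0]
wrist_force: [8.7, 2.9, 1.3]
opening: 0.0592
grasp_force: 35.1
```

>>> move_arm(jaw=[1, 1, 1, 1, 1, 1], delta_pos=[[0.0004, 8e-05, -0.001], [0.0004, 8e-05, -0.001], [0.0004, 8e-05, -0.001], [0.0003, 6e-05, -0.001], [0.0003, 6e-05, -0.001], [0, 0, 0]], yaw=[0, 0, 0, 0, 0, 0])

```text
time: 15.87
ee_pos: [0.5572, -0.1655, 0.2602]
tcp_rot: [-180.0, 0.2, -168.0]
wrist_force: [8.0, 2.7, 1.9]
opening: 0.0589
grasp_force: 35.1
```

>>> move_arm(jaw=[1, 1, 1, 1, 1], delta_pos=[[0.0002, 4e-05, -0.001], [0.0002, 4e-05, -0.001], [0, 0, -0.001], [0, 0, 0], [0, 0, 0]], yaw=[0, 0, 0, 0, 0])

```text
time: 16.28
ee_pos: [0.5575, -0.1654, 0.2586]
tcp_rot: [-180.0, 0.2, -168.0]
wrist_force: [3.3, 2.3, 9.5]
opening: 0.0588
grasp_force: 35.8
```

>>> move_arm(jaw=[1, 1, 1, 1, 1], delta_pos=[[0.0004, 0.0001, -0.001], [0.0004, 0.0001, -0.0005], [0, 0, 0], [0, 0, 0], [0, 0, 0]], yaw=[0, 0, 0, 0, 0])

```text
time: 16.7
ee_pos: [0.5576, -0.1653, 0.2585]
tcp_rot: [-179.9, 0.2, -168.0]
wrist_force: [-4.8, 3.7, 21.3]
opening: 0.0586
grasp_force: 37.1
```

It is solidly seated at 21 N. I'll back off, let go and retreat upward.

>>> move_arm(jaw=[1, 1, 0.2, 0, 0, 0, 0, 0, 0, 0], delta_pos=[[0, 0, 0.0012], [0, 0, 0], [0, 0, 0], [0, 0, 0], [0, 0, 0], [0, 0, 0.005], [0, 0, 0.015], [0, 0, 0.02], [0, 0, 0.025], [0, 0, 0.025]], yaw=[0, 0, 0, 0, 0, 0, 0, 0, 0, 0])

```text
time: 17.53
ee_pos: [0.5574, -0.1654, 0.3471]
tcp_rot: [180.0, -0.1, -168.1]
wrist_force: [1.0, 0.2, -0.0]
opening: 0.0855
grasp_force: 0.0
```

>>> move_arm(jaw=[0, 0, 0, 0, 0, 0, 0, 0, 0, 0], delta_pos=[[-0.01, 0, 0.02], [-0.02, 0.02, 0.02], [-0.02, 0.03, 0.01], [-0.02, 0.035, 0], [-0.02, 0.035, 0], [-0.02, 0.035, 0], [-0.02, 0.03, 0], [-0.01, 0.02, 0], [0, 0, 0], [0, 0, 0]], yaw=[0, 0, 0, 0, 0, 0, 0, 0, 0, 0])

```text
time: 18.37
ee_pos: [0.4172, 0.0404, 0.3969]
tcp_rot: [-180.0, 0.1, -167.9]
wrist_force: [0.6, -0.7, 0.3]
opening: 0.0854
grasp_force: 0.0
```

```bash
python3 - <<'E'
from h import *
o=bot.get_obs();print(o["time"],o["ee_pos"],o["wrist_force"])
ims={c:camera(c) for c in M}
x,y=.5597,-.165;out=[]
c_,s_=np.cos(CH[2]),np.sin(CH[2])
for c in M:
    u,v=proj(c,[[x,y,.07]])[0].astype(int);im=cv2.resize(ims[c][v-45:v+45,u-45:u+45,::-1],(390,390),interpolation=cv2.INTER_CUBIC);out.append(im)
    for n in("tongue_tip","heel","rib_top"):
        for d in pinpoint(c,n):
            if np.hypot(*(np.array(d["xy"])-[u,v]))<45: print(c,n,np.round(d["xy"],1),round(float(d["confidence"]),2))
    print(c,"expected heel,rib_top",proj(c,coverT([[.075,0,0],[0,0,.035]],CH[0]+.0115*c_,CH[1]+.0115*s_,.07,CH[2],0)).round(1).tolist())
cv2.imwrite("pics/final.png",np.hstack(out))
E
```

```text
18.3667 [0.41715927 0.04035913 0.39690065] [ 0.55535076 -0.71494741  0.29183448]
side tongue_tip [283. 162.] 0.62
side tongue_tip [251.7 172.1] 0.4
side heel [229.8 176.9] 0.86
side heel [258.5 149.5] 0.3
side rib_top [250.7 160.7] 0.95
side rib_top [258.2 147. ] 0.4
side rib_top [257.4 188.4] 0.34
side expected heel,rib_top [[230.0, 176.1], [252.4, 160.9]]
top tongue_tip [349.4 230.1] 0.97
top tongue_tip [346.5 220.4] 0.25
top heel [337.5 178. ] 0.8
top rib_top [345.  201.6] 0.75
top expected heel,rib_top [[335.9, 177.0], [343.8, 197.4]]
```

View pics/final.png

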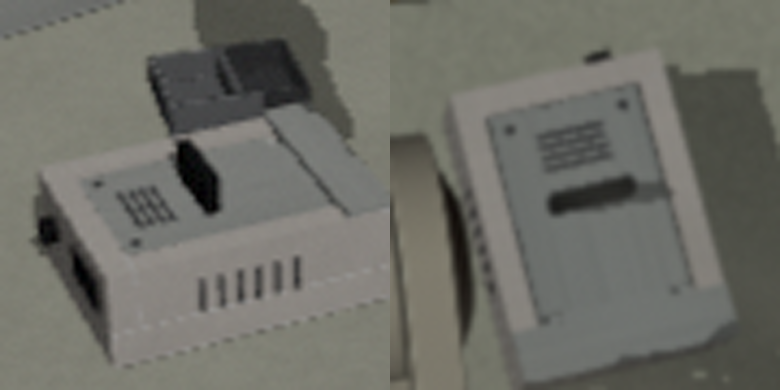

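The cover is flush inside the walls in both views, with its heel at the end wall, and the gripper is clear. I'm handing it in.

```bash
python3 -c "
from workcell import bot
print(bot.job_done())"
```

```text
the job is handed in; nothing more can be done
None
```

The silver cover is refitted: it looks flat and flush inside the walls in both cameras, the gripper is clear, and I handed the job in at about 19 s; the judge's result wasn't returned.

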